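Start the bench engraver and hold a box lid home in its corner

ROBOT

A 6-joint arm with a two-finger parallel gripper is mounted at the origin on the work surface. World frame = base frame: x ahead of the robot, y to its left, z up, the work surface at z = 0. Lengths are in mm, angles in rad, forces in N, time in s.
With the tool pointing down it reaches from about 400 to 925 mm from the base axis. Payload 12.5 kg.
Tool frame: the origin (TCP) lies midway between the tips of the shut fingers; the grasp point (between the pads) lies 19 mm behind it; z points along the fingers, y is the direction in which the jaws open and shut (so a half turn about z gives the same grasp; the last joint's range is limited). The gripper opens to 95 mm and grips with 3 to 60 N. Pads are 20 mm wide; open, the fingers measure 119 mm over their backs; the gripper's body (75 mm by 180 mm) begins 59 mm behind the grasp point.
Start: joints at [-1.436, 0.491, 1.559, -0, 1.092, -0.106], TCP at [149.072, -606.98, 214.661] pointing down, gripper open.
Joint ranges: [-3.1, 3.1], [-0.84, 2.19], [0.05, 2.79], [-1.13, 4.28], [0.06, 2.93], [-2.69, 2.69]. Speed limits (rad/s): [2.22, 2.22, 2.79, 3.14, 3.14, 3.14].

INTERFACE

Orientations are given as [roll, pitch, yaw] about the fixed x, y, z axes, in that order (R = Rz(yaw) Ry(pitch) Rx(roll)).
In Python, from cell import env gives the robot as it stands.
- The arm moves only by the tool drive_tool, never from a script. Its argument "increments" is a list of rows, each a list of 2 entries, a list of its own where there are three numbers: the shift along the tool's x, y, z as a fraction of full scale, then the turn, a rotation vector about the tool's x, y, z as a fraction of full scale. In form: [[[x, y, z], [ax, ay, az]], ...]. A call has 1 to 5 rows; each row shifts and turns the commanded pose from where the row before left it, along the tool's axes as they then stand; what a row does not reach is not made up. Full scale, the value 1, is 30 mm for a shift and 0.08 rad for a turn. A row lasts 1/12 s, in which the tool goes at most 41.7 mm and 7.16 degrees, less where a joint would pass 70% of its speed; a pose out of reach is approached as far as the arm can. A call with a number of a shift or a turn outside -1 to 1 is refused whole. A call with a gripper value outside its range is refused whole. "jaw" is the opening, from -1 (shut) to 1 (fully open), so that 0 is half open, set as the call begins (left out, the last holds). The fingers move at their own pace and stop on an object; the grip force is fixed at half the most. Time passes only in rows, so rows that do not move let the fingers close. It gives the time, the measured TCP pose, the force and the opening at its end, in the units of the state.
- env.state(): the state, without advancing time (a new reading comes with each control period).
- env.read_camera(name): name is "side" or "top" or "wrist"; returns a dict with "pixels" (384x512x3 uint8, blue, green, red), "vertical_fov" (degrees; the focal length in pixels is half the picture's height over the tangent of half this angle, whatever the lens; pixels are square), "cx", "cy" (the principal point, pixels), "k1" (the pictures are not rectified: a ray, as slopes to the right and down, at radius r is drawn at 1 + k1 r^2 times it, then the intrinsics apply), "world_to_cam" (4x4, takes a point from world to camera coordinates). Camera axes: x right, y down, z forward; pixel columns grow to the right and rows downward; lengths in mm; the calibration is good to about 2 mm. A picture is of the moment at which its call begins. There is no depth.
- env.job_done(): hands the job in, once; it reports no verdict.
Trained networks look in a picture, given as the dict that the camera call returned (one of the last four; its "shot" number tells which), for a name from the list of things; names that differ only in an ending like _2 or _b are one class to them, and where a whole thing is asked for, a point or a joint stands for the part that bears it (a point fixed in the world has none). Each returns a list of dicts, best first, with "score" (0 to 1); they miss things now and then, are a little off and sometimes report something else, mostly with a low value. They report only what shows in the picture. A call takes as long as a camera call. They do not tell look-alikes from the thing itself.
- env.boxes_of(target, picture): "point" ([x, y, z] in mm, in world coordinates, good to about 4 mm: the middle of the surface that is visible of it).
- env.tip_of(target, picture): "point" ([x, y, z] in mm, in world coordinates, good to about 4 mm: a listed point, or the origin of a listed thing).
The state is a dict: "t": time; "joints": joint angles; "qvel": joint speeds; "tau": joint torques, N m; "eef_pos": TCP position; "tcp_rot": TCP orientation; "ft_force": force on the tool from outside, world axes, zero at the start; "moment": the same for the moment, N m; "opening": opening from 0.0 (shut) to 1.0 (fully open).
Only numpy, scipy, OpenCV 4.12 (cv2) and the standard library are available. Lean on these libraries where they do the work, as an engineer would, in place of code of your own. Each camera call takes 0.05 s, during which the arm holds its last target.

TASK

Start the engraver by pressing the keys of its control box fully down, one at a time: the large round key first, then the square one, then the small round one. Then take the wooden lid to the engraver, flat on the bed with one long edge along the long stop, push it fully home into the corner and keep it pressed firmly against both stops: finish while still holding it there, with nothing let go. Leave the spool, jar, tray and pliers where they are.

Things in the scene. Friction and masses are not known exactly. Their poses are not given: they have to be found in the camera images.
- engraver: low fixed bench engraver: grey box with an aluminium top (the bed), 190 (its x) x 170 (its y) x 45 mm high. Origin: centre of its underside, z up; bed at z = +45 mm. Two dark steel stop bars, 12 mm wide, 12 mm above the bed, meet at right angles in its +x +y corner; a small dark window lies in the bed there. The lid is home with its origin at (+45, +25, +45) mm in this frame
- long_stop: the long stop bar (fixed to the engraver): 150 mm long, along the engraver's y; the face the lid is pressed against is the plane x = +75 mm of the engraver's frame and looks to -x. Body origin and axes are the same as the engraver's
- short_stop: the short stop bar (fixed to the engraver): 90 mm long, along the engraver's x; the face the lid is pressed against is the plane y = +65 mm of the engraver's frame and looks to -y. Body origin and axes are the same as the engraver's
- corner (a point): the inner corner on the bed surface where the two stop faces meet: (+75, +65, +45) mm in the engraver's frame, same axes
- lid: loose wooden trinket-box lid: a slab 60 (its x) x 80 (its y) x 14 mm thick with a round upright wooden knob at its centre, 22 mm in diameter and 24 mm tall (top at 38 mm). Origin: centre of its underside, z up. About 60 to 130 g. Waxed: slides easily on the polished bed and stops. It starts flat on the table. Symmetrical, so a half turn makes no difference
- panel: fixed white control box, 70 (its x) x 150 (its y) x 35 mm high, origin at the centre of its underside. On its top are three grey keys in a row along its y, 47 mm apart, in an order that varies
- key_big_top (a point): centre of the top face of the large round key, diameter 34 mm, 12 mm above the control box's top when up; pressed straight down
- key_big (a joint): large round key, diameter 34 mm: joint value 0 up, 0.005 m fully down. Springs back when let go; it starts to move at 1.5 N and is fully down at 4 N; it counts as pressed beyond 3.5 mm
- key_square_top (a point): centre of the top face of the square key, 24 x 24 mm, 12 mm above the control box's top when up; pressed straight down
- key_square (a joint): square key, 24 x 24 mm: joint value 0 up, 0.005 m fully down. Springs back when let go; it starts to move at 1.5 N and is fully down at 4 N; it counts as pressed beyond 3.5 mm
- key_small_top (a point): centre of the top face of the small round key, diameter 18 mm, 12 mm above the control box's top when up; pressed straight down
- key_small (a joint): small round key, diameter 18 mm: joint value 0 up, 0.005 m fully down. Springs back when let go; it starts to move at 1.5 N and is fully down at 4 N; it counts as pressed beyond 3.5 mm
- spool: black wire spool lying flat, diameter 70, 25 high mm; a bystander to leave alone; origin at the centre of its underside
- jar: small glass jar with a lid, diameter 50, 60 high mm; a bystander to leave alone; origin at the centre of its underside
- tray: red open bead tray, 60 x 100 x 28 high mm; a bystander to leave alone; origin at the centre of its underside
- pliers: pliers with orange handles lying flat, about 150 long (jaws along its +x), 12 high mm; a bystander to leave alone; origin on its underside near the joint
Mind the look-alikes: they are no part of the job. Leave any blue or yellow look-alike of the lid alone.

How it is judged:
By the outcome, as a careful person would: the job done as asked, in the order asked, and still so for the second after the job is handed in, while the arm keeps its last pose, push and grip.
It also fails if it takes over 54 s, if anything falls off the work surface, if the arm or the gripper's body presses on something with over 40 N, if the wrist force passes 120 N, or if a joint passes its speed limit or range.

## Working session

There is one attempt and no reset: what is moved stays moved. The work goes in short steps, Python scripts to look and compute and a tool call to move; the robot and the scene stay as the last step left them, time stands still between calls to the robot, and variables do not carry over. Pictures are saved under pics/ and viewed, and the job is handed in when it is done.

Besides the shell and the picture viewer there is one more tool, called as a command line: name --argument value ..., lists and objects as JSON in quotes. drive_tool: Moves the arm, as the interface text tells. Its arguments: {"type":"object","properties":{"increments":{"type":"array","items":{"type":"array"}},"jaw":{"type":"number"}},"required":["increments"]}

```bash
ls; mkdir -p pics; cat > h.py <<'E'
from cell import env
import numpy as np, cv2
def cam(n,save=None):
    p=env.read_camera(n)
    if save: cv2.imwrite('pics/'+save,p['pixels'])
    return p
def K(p):
    h,w=p['pixels'].shape[:2]; f=h/2/np.tan(np.radians(p['vertical_fov'])/2)
    return f,p['cx'],p['cy'],p['k1']
def proj(p,X):
    X=np.atleast_2d(np.array(X,float)); M=np.array(p['world_to_cam']); c=X@M[:3,:3].T+M[:3,3]
    s=c[:,:2]/c[:,2:]; r2=(s**2).sum(1,keepdims=True); f,cx,cy,k=K(p)
    return s*(1+k*r2)*f+[cx,cy]
def ray(p,uv):
    f,cx,cy,k=K(p); d=(np.array(uv,float)-[cx,cy])/f; s=d.copy()
    for _ in range(30): s=d/(1+k*(s@s))
    M=np.array(p['world_to_cam']); R=M[:3,:3]; o=-R.T@M[:3,3]
    v=R.T@np.array([s[0],s[1],1]); return o,v/np.linalg.norm(v)
def onz(p,uv,z):
    o,v=ray(p,uv); return o+v*(z-o[2])/v[2]
E
python3 - <<'E'
from h import *
print(env.state())
for n in ['top','side','wrist']:
    p=cam(n,n+'0.png'); print(n,K(p),np.array(p['world_to_cam']).round(3).tolist())
    for t in ['engraver','lid','panel','corner','key_big_top','key_square_top','key_small_top','spool','jar','tray','pliers']:
        r=[(np.round(q['point']).tolist(),round(q['score'],2),proj(p,q['point'])[0].round().tolist()) for q in env.tip_of(t,p)][:4]
        print(t,r)
print(env.state()['t'])
E
```

```text
pics
{'t': 0.0, 'joints': array([-1.43559123e+00,  4.91557755e-01,  1.55942760e+00, -1.68467185e-06,
        1.09171747e+00, -1.05573219e-01]), 'qvel': array([ 5.34722672e-04,  1.75041205e-03,  5.81387286e-05, -8.40058910e-04,
       -2.03726618e-04,  4.06471735e-05]), 'tau': array([ 5.04594827e-04, -6.12632918e+01, -2.58177388e+01,  6.92465343e-02,
        4.80210793e-02, -1.02909007e-04]), 'eef_pos': array([ 149.04226868, -606.72397889,  214.07039965]), 'tcp_rot': array([-3.14048850e+00, -1.15501027e-04,  2.40779028e-01]), 'ft_force': array([-0.70067096,  1.11226339, -0.08370044]), 'moment': array([0.01219908, 0.02642342, 0.01306403]), 'opening': 1.00018074577369}
top (np.float64(380.4336593824624), 253.35191025298283, 189.69253659373342, -0.03903119391161782) [[-0.009, -1.0, -0.0, -30.897], [-0.997, 0.009, -0.073, 552.656], [0.073, -0.0, -0.997, 1201.171], [0.0, 0.0, 0.0, 1.0]]
engraver [([567.0, 195.0, -1.0], 0.8, [183.0, 186.0])]
lid [([750.0, 80.0, 0.0], 0.92, [218.0, 131.0]), ([648.0, -77.0, -3.0], 0.9, [266.0, 161.0]), ([420.0, -238.0, -1.0], 0.58, [316.0, 230.0])]
panel [([5
[... 1055 characters left out ...]
301.0, 46.0], 0.62, [297.0, 287.0]), ([422.0, -97.0, 1.0], 0.41, [205.0, 234.0])]
key_small_top [([562.0, -348.0, 43.0], 0.65, [301.0, 311.0])]
spool [([425.0, -98.0, 1.0], 0.94, [206.0, 234.0])]
jar [([769.0, -51.0, -2.0], 0.87, [337.0, 195.0])]
tray [([730.0, -235.0, 0.0], 0.87, [355.0, 256.0])]
pliers [([338.0, 281.0, -1.0], 0.89, [158.0, 143.0])]
wrist (np.float64(282.60889293482114), 257.4664976630431, 191.69526587933595, -0.06750479778601591) [[0.24, -0.971, 0.0, -625.463], [-0.935, -0.231, 0.268, -30.535], [-0.26, -0.065, -0.963, 391.094], [0.0, 0.0, 0.0, 1.0]]
engraver []
lid []
panel []
corner []
key_big_top []
key_square_top []
key_small_top []
spool []
jar []
tray []
pliers []
1.8
```

```bash
python3 - <<'E'
import cv2
for n in ['top','side']:
    a=cv2.imread(f'pics/{n}0.png'); print(cv2.imwrite(f'pics/{n}0b.png',cv2.resize(a,(800,600),interpolation=cv2.INTER_CUBIC)))
E
```

```text
True
True
```

View pics/top0b.png

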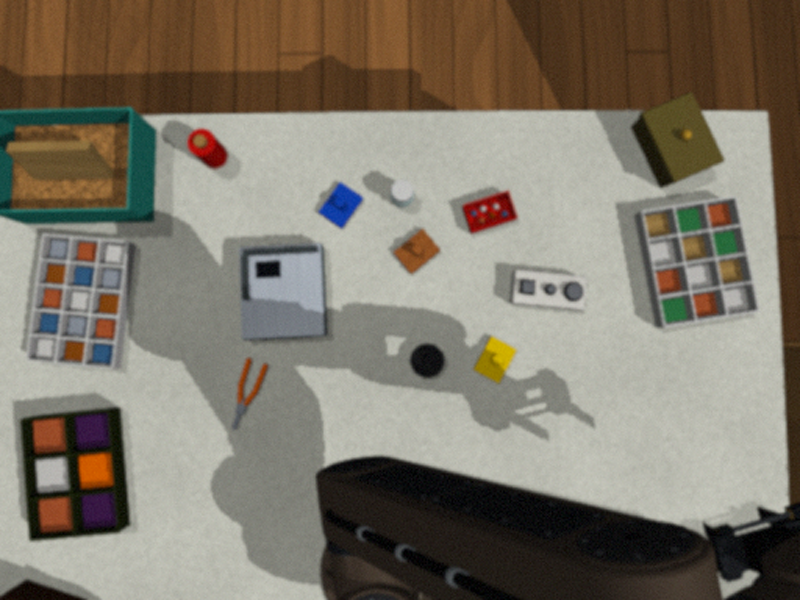

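View pics/side0b.png

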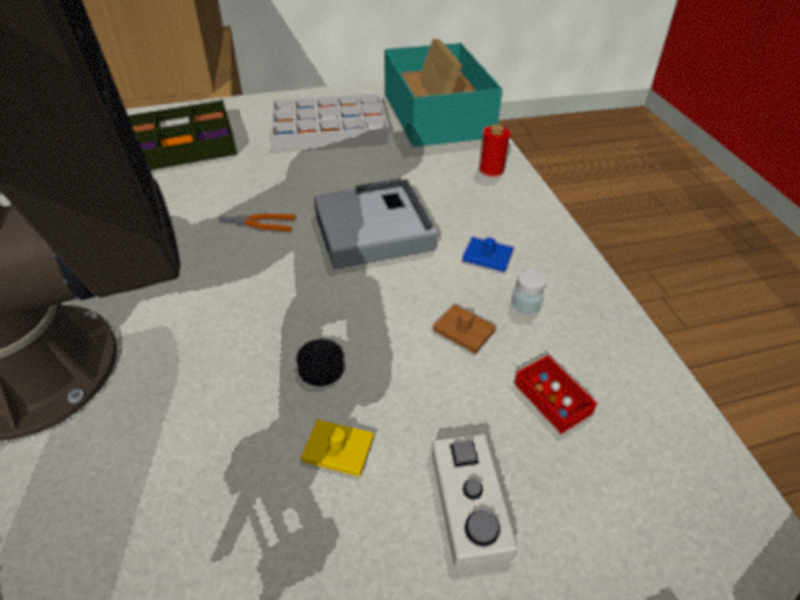

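```bash
python3 - <<'E'
from h import *
import pickle
d={n:cam(n) for n in ['top','side']}
pickle.dump(d,open('d0.pkl','wb'))
def crop(p,x0,y0,x1,y1,s): return cv2.resize(p['pixels'][y0:y1,x0:x1],None,fx=s,fy=s,interpolation=cv2.INTER_CUBIC)
t,s=d['top'],d['side']
def grid(im,x0,y0,sc,st=10):
    for x in range((x0//st+1)*st,x0+im.shape[1]//sc,st): cv2.putText(im,str(x),((x-x0)*sc,10),0,.35,(0,0,255)); cv2.line(im,((x-x0)*sc,12),((x-x0)*sc,18),(0,0,255))
    for y in range((y0//st+1)*st,y0+im.shape[0]//sc,st): cv2.putText(im,str(y),(0,(y-y0)*sc),0,.35,(0,0,255))
    return im
cv2.imwrite('pics/c1.png',grid(crop(t,140,110,390,210,3),140,110,3))
cv2.imwrite('pics/c2.png',grid(crop(s,190,100,340,220,5),190,100,5))
cv2.imwrite('pics/c3.png',grid(crop(s,260,180,340,240,8),260,180,8))
E
```

```text
(no output)
```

View pics/c1.png

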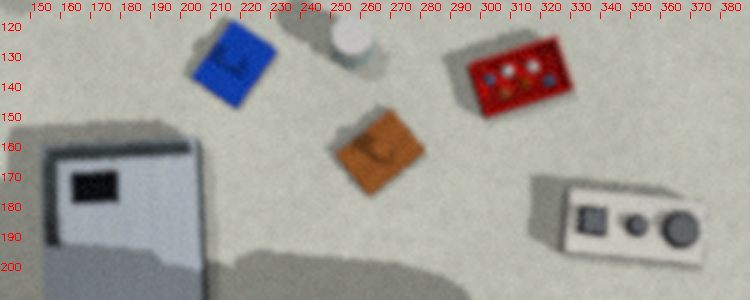

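View pics/c2.png

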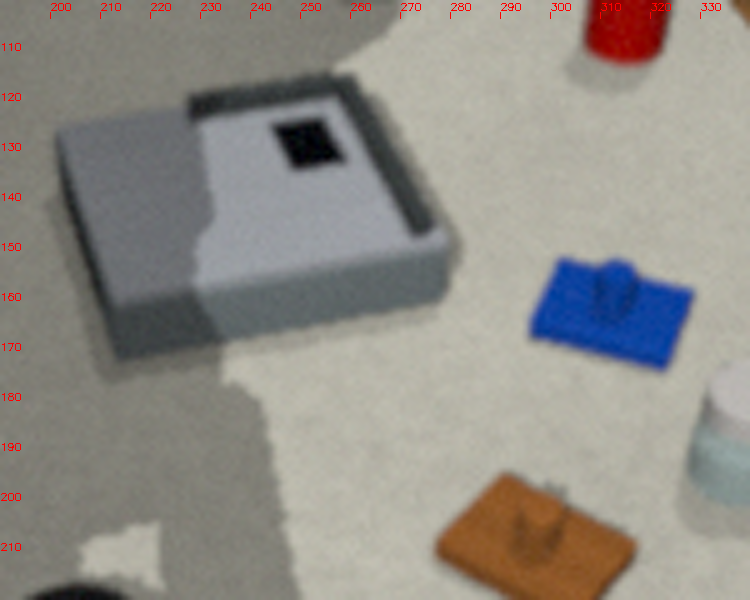

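View pics/c3.png

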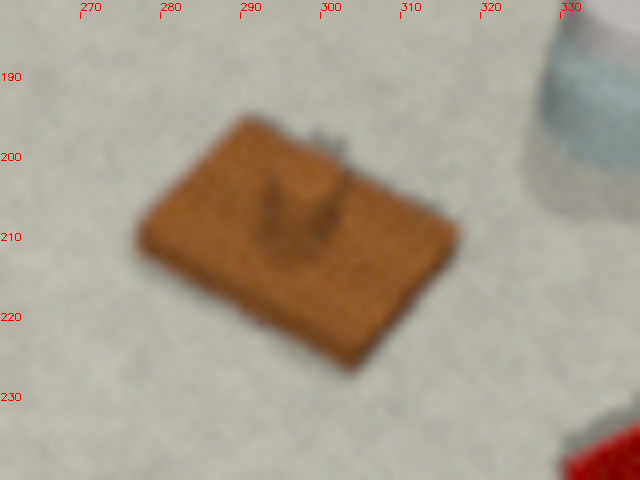

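```bash
python3 - <<'E'
from h import *
import pickle
from scipy.optimize import least_squares
d=pickle.load(open('d0.pkl','rb')); t,s=d['top'],d['side']
pt=[(270.7,146),(282,160),(264,175.3),(251.3,160.7)]
ps=[(291.3,194.1),(317.5,208.8),(303.8,223.0),(277.3,208.5)]
print([onz(t,u,14).round(1).tolist() for u in pt]);print([onz(s,u,14).round(1).tolist() for u in ps])
def tri(a,b):
    (o1,v1),(o2,v2)=ray(t,a),ray(s,b)
    A=sum(np.eye(3)-np.outer(v,v) for v in (v1,v2)); B=sum((np.eye(3)-np.outer(v,v))@o for o,v in((o1,v1),(o2,v2)))
    return np.linalg.solve(A,B)
# keys: dark blobs
def blobs(p,box):
    x0,y0,x1,y1=box; g=cv2.cvtColor(p['pixels'],cv2.COLOR_BGR2GRAY)[y0:y1,x0:x1]
    m=(cv2.GaussianBlur(g,(3,3),0)<125).astype(np.uint8); n,l,st,c=cv2.connectedComponentsWithStats(m)
    return [(c[i]+[x0,y0],st[i,4]) for i in range(1,n) if st[i,4]>15]
print(blobs(t,(330,174,374,197)));print(blobs(s,(285,278,325,350)))
def zoom(p,b,sc,n):
    x0,y0,x1,y1=b; cv2.imwrite(n,cv2.resize(p['pixels'][y0:y1,x0:x1],None,fx=sc,fy=sc,interpolation=cv2.INTER_CUBIC))
zoom(t,(145,145,215,225),7,'pics/e1.png'); zoom(s,(195,105,285,180),8,'pics/e2.png'); zoom(s,(270,270,340,370),6,'pics/e3.png')
E
```

```text
[[694.9, -93.6, 14.0], [648.6, -129.7, 14.0], [599.2, -70.8, 14.0], [647.2, -30.1, 14.0]]
[[649.6, -33.0, 14.0], [695.4, -95.4, 14.0], [648.1, -129.4, 14.0], [601.5, -71.2, 14.0]]
[(array([336.54444444, 183.21111111]), np.int32(90)), (array([365.828125, 186.0625  ]), np.int32(128)), (array([351.31818182, 184.79545455]), np.int32(44))]
[(array([296.48412698, 289.91666667]), np.int32(252)), (array([302.21088435, 312.57142857]), np.int32(147)), (array([308.19910515, 337.49440716]), np.int32(447)), (array([286.61363636, 339.77272727]), np.int32(44))]
```

View pics/e1.png

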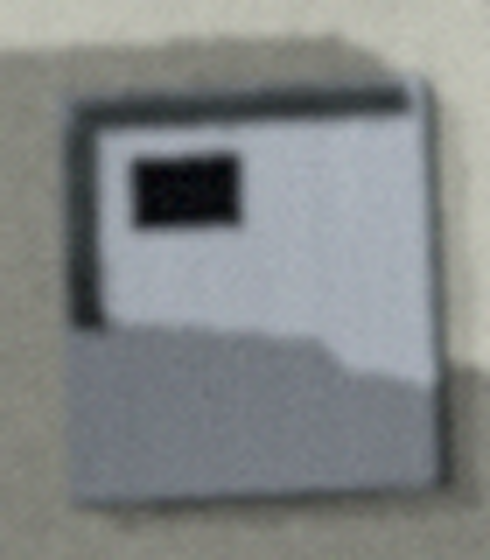

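View pics/e2.png

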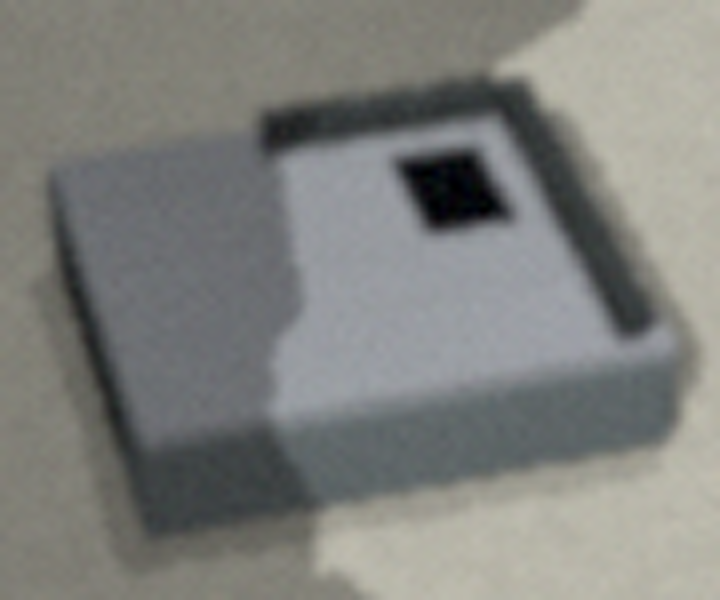

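View pics/e3.png

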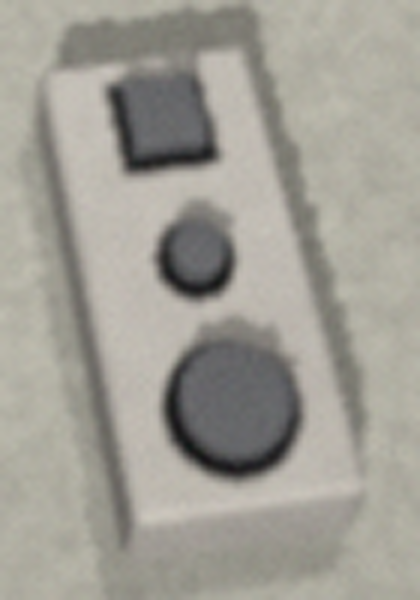

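```bash
python3 - <<'E'
from h import *
import pickle
d=pickle.load(open('d0.pkl','rb')); t,s=d['top'],d['side']
def tri(a,b):
    (o1,v1),(o2,v2)=ray(t,a),ray(s,b)
    A=sum(np.eye(3)-np.outer(v,v) for v in (v1,v2)); B=sum((np.eye(3)-np.outer(v,v))@o for o,v in((o1,v1),(o2,v2)))
    return np.linalg.solve(A,B)
for n,a,b in [('sq',(336.7,183.3),(297.2,289.4)),('small',(351.5,184.8),(302.7,312)),('big',(366.2,186.2),(309.3,336.7))]:
    print(n,tri(a,b).round(1),onz(t,a,47).round(1),onz(s,b,47).round(1))
# engraver corner: inner bed corner & bar ends
e1=lambda X,Y:(145+X/7,145+Y/7); e2=lambda X,Y:(195+X/8,105+Y/8)
for n,a,b,z in [('bed ++inner',e1(101,127),e2(497,120),45),('long bar end top inner',e1(408,110),None,57),('short bar end',e1(101,325),None,57),('short bar top -x inner',e1(98,325),None,57),('bed -x+y',e1(72,500),e2(52,170),45),('bed -x-y',e1(438,490),e2(147,450),45),('bed +x-y',e1(425,80),e2(680,355),45)]:
    print(n,onz(t,a,z).round(1), None if b is None else onz(s,b,z).round(1))
E
```

```text
sq [ 569.9 -300.9   37.1] [ 568.2 -298.5   47. ] [ 568.  -306.3   47. ]
small [ 564.6 -347.9   37.6] [ 563.1 -345.2   47. ] [ 562.8 -352.2   47. ]
big [ 560.  -394.7   37.8] [ 558.2 -391.7   47. ] [ 558.7 -398.4   47. ]
bed ++inner [637.6 261.   45. ] [636.8 259.3  45. ]
long bar end top inner [642.1 120.2  57. ] None
short bar end [546.9 257.2  57. ] None
short bar top -x inner [546.9 258.5  57. ] None
bed -x+y [469.2 272.6  45. ] [470.4 266.3  45. ]
bed -x-y [472.4 108.2  45. ] [477.8 101.5  45. ]
bed +x-y [657.6 114.1  45. ] [661.7 108.1  45. ]
```

drive_tool --increments '[[[0.9, -0.3, 0], [0, 0, 1]], [[0.9, -0.3, 0], [0, 0, 1]], [[0.9, -0.4, 0], [0, 0, 1]], [[0.9, -0.4, 0.2], [0, 0, 0]], [[0.9, -0.4, 0.2], [0, 0, 0]]]' --jaw -1

```text
t: 2.32
eef_pos: [279.4, -539.8, 202.9]
tcp_rot: [3.141, -0.0, -0.0]
ft_force: [0.2, -0.8, 0.0]
opening: 0.704
```

drive_tool --increments '[[[0.95, -0.48, 0.4], [0, 0, 0]], [[0.95, -0.48, 0.4], [0, 0, 0]], [[0.95, -0.48, 0.4], [0, 0, 0]], [[0.95, -0.48, 0.4], [0, 0, 0]], [[0.95, -0.48, 0.4], [0, 0, 0]]]'

```text
t: 2.73
eef_pos: [422.0, -467.5, 142.2]
tcp_rot: [3.141, -0.0, 0.001]
ft_force: [0.3, -0.7, -0.1]
opening: 0.353
```

drive_tool --increments '[[[0.85, -0.48, 0.2], [0, 0, 0]], [[0.85, -0.48, 0.2], [0, 0, 0]], [[0.85, -0.48, 0.2], [0, 0, 0]], [[0.75, -0.4, 0.2], [0, 0, 0]], [[0, 0, 0], [0, 0, 0]]]'

```text
t: 3.15
eef_pos: [522.7, -410.3, 117.3]
tcp_rot: [-3.141, 0.0, 0.004]
ft_force: [0.5, -0.0, -0.2]
opening: 0.025
```

```bash
python3 - <<'E'
from h import *
print(env.state()['eef_pos'])
p=cam('wrist','w1.png')
for t in ['key_big_top','key_square_top','key_small_top']:
    print(t,[(np.round(q['point'],1).tolist(),round(q['score'],2)) for q in env.tip_of(t,p)][:2])
for q in [(559,-396,47),(569,-302,47),(562.5,-349,47)]: print(proj(p,q).round())
E
```

```text
[ 522.73804671 -410.32323816  117.33975169]
key_big_top [([559.6, -395.1, 46.8], 0.61)]
key_square_top [([571.9, -300.9, 46.6], 0.93)]
key_small_top [([563.4, -346.0, 50.0], 0.62)]
[[241. 161.]]
[[132. 150.]]
[[186. 157.]]
```

View pics/w1.png

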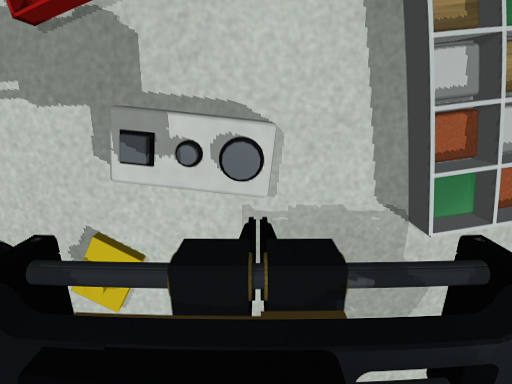

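drive_tool --increments '[[[0.6, -0.24, 0.4], [0, 0, 0]], [[0.63, -0.24, 0.6], [0, 0, 0]], [[0, 0, 0.6], [0, 0, 0]], [[0, 0, 0.35], [0, 0, 0]], [[0, 0, 0], [0, 0, 0]]]'

```text
t: 3.77
eef_pos: [554.9, -398.7, 58.1]
tcp_rot: [-3.139, 0.003, -0.0]
ft_force: [0.2, -0.5, -0.1]
opening: 0.004
```

drive_tool --increments '[[[0.15, -0.07, 0.2], [0, 0, 0]], [[0, 0, 0.15], [0, 0, 0]], [[0, 0, 0], [0, 0, 0]]]'

```text
t: 4.02
eef_pos: [560.9, -396.7, 49.6]
tcp_rot: [3.141, -0.0, 0.0]
ft_force: [-0.2, -0.1, -0.3]
opening: 0.006
```

drive_tool --increments '[[[0, 0, 0.1], [0, 0, 0]], [[0, 0, 0.1], [0, 0, 0]], [[0, 0, 0], [0, 0, 0]]]'

```text
t: 4.27
eef_pos: [561.2, -396.9, 43.8]
tcp_rot: [3.141, -0.001, 0.001]
ft_force: [-0.4, -1.8, 3.6]
opening: 0.003
```

drive_tool --increments '[[[0, 0, 0.07], [0, 0, 0]], [[0, 0, 0], [0, 0, 0]]]'

```text
t: 4.43
eef_pos: [561.2, -396.9, 42.3]
tcp_rot: [3.141, -0.001, 0.001]
ft_force: [-0.4, -0.8, 5.0]
opening: 0.002
```

drive_tool --increments '[[[0, 0, 0.05], [0, 0, 0]], [[0, 0, 0], [0, 0, 0]], [[0, 0, 0], [0, 0, 0]]]'

```text
t: 4.68
eef_pos: [561.3, -397.0, 42.1]
tcp_rot: [3.14, -0.001, 0.001]
ft_force: [-5.1, 1.2, 16.5]
opening: 0.004
```

drive_tool --increments '[[[0, 0, -0.6], [0, 0, 0]], [[0.1, -1, -0.2], [0, 0, 0]], [[0.1, -1, 0], [0, 0, 0]], [[0.1, -1, 0.1], [0, 0, 0]], [[0, -0.16, 0.3], [0, 0, 0]]]'

```text
t: 5.1
eef_pos: [570.5, -297.9, 53.0]
tcp_rot: [-3.141, -0.001, 0.003]
ft_force: [0.1, -0.5, 0.3]
opening: 0.009
```

drive_tool --increments '[[[0, 0, 0], [0, 0, 0]], [[0, 0, 0], [0, 0, 0]]]'

```text
t: 5.27
eef_pos: [570.0, -301.9, 51.6]
tcp_rot: [-3.141, 0.001, 0.001]
ft_force: [0.4, 0.1, 0.6]
opening: 0.001
```

Check alignment over the square key visually before pressing.

```bash
python3 - <<'E'
from h import *
p=cam('wrist'); s=cam('side')
x0,y0=270,250
cv2.imwrite('pics/s2.png',np.hstack([cv2.resize(s['pixels'][240:360,250:350],(480,576)),]))
cv2.imwrite('pics/w2.png',p['pixels'])
E
```

```text
(no output)
```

View pics/s2.png

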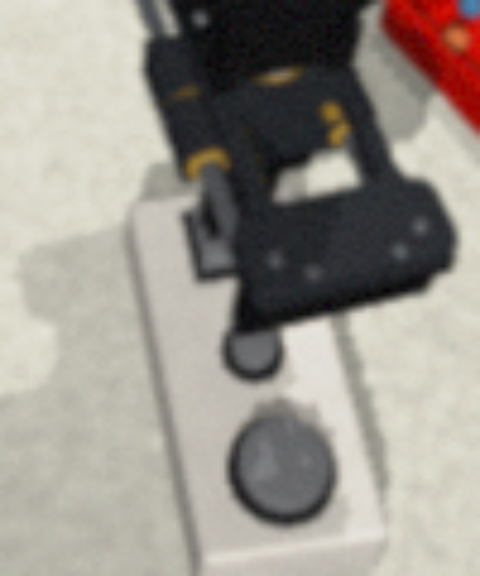

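View pics/w2.png

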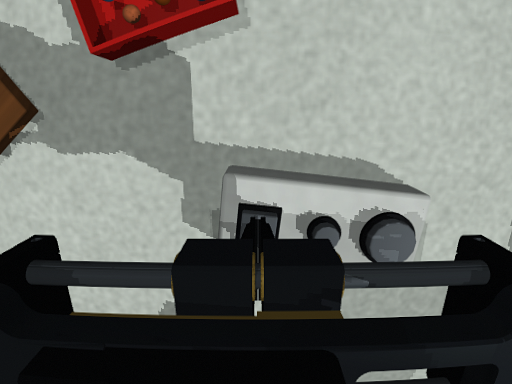

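Fingers (258,240) are centred on the square key (258,220); the big key is back up. Pressing.

drive_tool --increments '[[[0, 0, 0.15], [0, 0, 0]], [[0, 0, 0.1], [0, 0, 0]], [[0, 0, 0], [0, 0, 0]]]'

```text
t: 5.62
eef_pos: [570.0, -302.7, 44.1]
tcp_rot: [3.141, -0.0, -0.0]
ft_force: [-0.0, -2.2, 2.6]
opening: 0.003
```

drive_tool --increments '[[[0, 0, 0.1], [0, 0, 0]], [[0, 0, 0], [0, 0, 0]], [[0, 0, 0], [0, 0, 0]]]'

```text
t: 5.87
eef_pos: [570.1, -302.6, 42.3]
tcp_rot: [3.14, -0.001, 0.001]
ft_force: [-2.5, -3.3, 7.8]
opening: 0.006
```

Fully down (42.2, on the stop). Next the small key at (565,-349): dx −5, dy −46.

drive_tool --increments '[[[0, 0, -0.6], [0, 0, 0]], [[0, 0, -0.1], [0, 0, 0]], [[-0.1, 0.8, 0], [0, 0, 0]], [[-0.07, 0.75, 0.2], [0, 0, 0]], [[0, 0, 0.1], [0, 0, 0]]]'

```text
t: 6.28
eef_pos: [564.5, -351.3, 53.0]
tcp_rot: [3.141, -0.001, -0.001]
ft_force: [0.7, 0.3, 0.4]
opening: 0.003
```

drive_tool --increments '[[[0, 0, 0], [0, 0, 0]], [[0, 0, 0], [0, 0, 0]]]'

```text
t: 6.45
eef_pos: [564.6, -347.6, 52.8]
tcp_rot: [-3.141, 0.001, 0.001]
ft_force: [-0.8, -0.3, -0.4]
opening: 0.006
```

```bash
python3 - <<'E'
from h import *
p=cam('wrist')
cv2.imwrite('pics/w3.png',p['pixels'])
E
```

```text
(no output)
```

View pics/w3.png

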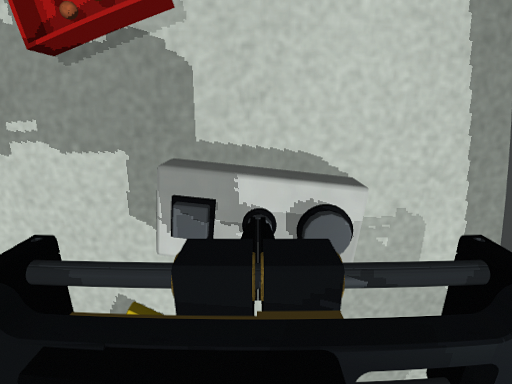

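Small key (258,222) is centred under the fingers; the other two are up.

drive_tool --increments '[[[0, 0, 0.15], [0, 0, 0]], [[0, 0, 0.15], [0, 0, 0]], [[0, 0, 0], [0, 0, 0]]]'

```text
t: 6.75
eef_pos: [565.2, -347.6, 44.0]
tcp_rot: [-3.141, -0.0, 0.001]
ft_force: [0.9, 1.0, 2.6]
opening: 0.006
```

drive_tool --increments '[[[0, 0, 0.08], [0, 0, 0]], [[0, 0, 0], [0, 0, 0]], [[0, 0, 0], [0, 0, 0]]]'

```text
t: 7.0
eef_pos: [565.2, -347.7, 42.4]
tcp_rot: [-3.141, -0.0, 0.001]
ft_force: [1.2, 2.5, 3.8]
opening: 0.005
```

drive_tool --increments '[[[0, 0, 0.04], [0, 0, 0]], [[0, 0, 0], [0, 0, 0]], [[0, 0, 0], [0, 0, 0]]]'

```text
t: 7.25
eef_pos: [565.2, -347.8, 42.2]
tcp_rot: [3.141, -0.001, 0.001]
ft_force: [-1.8, 5.9, 14.5]
opening: 0.004
```

drive_tool --increments '[[[0, 0, -0.8], [0, 0, 0]], [[0, 0, -0.8], [0, 0, 0]], [[0.1, -0.9, -0.5], [0, 0, 0]], [[0.1, -1, -0.5], [0, 0, 0]], [[0.1, -1, -0.5], [0, 0, 0]]]' --jaw 1

```text
t: 7.67
eef_pos: [573.4, -260.6, 134.3]
tcp_rot: [3.141, 0.0, -0.0]
ft_force: [-0.4, -0.3, -0.5]
opening: 0.295
```

drive_tool --increments '[[[0.1, -1, -0.5], [0, 0, 0]], [[0.1, -1, 0], [0, 0, 0]], [[0.1, -1, 0], [0, 0, 0]], [[0, -1, 0], [0, 0, 0]], [[0, -1, 0], [0, 0, 0]]]'

```text
t: 8.08
eef_pos: [582.5, -109.8, 148.8]
tcp_rot: [3.141, 0.0, 0.001]
ft_force: [1.2, -0.1, -0.2]
opening: 0.647
```

drive_tool --increments '[[[0, -0.9, 0], [0, 0, 0]], [[0, 0, 0], [0, 0, 0]], [[0, 0, 0], [0, 0, 0]]]'

```text
t: 8.33
eef_pos: [582.7, -83.1, 148.9]
tcp_rot: [3.141, 0.0, 0.003]
ft_force: [-0.3, -0.2, 0.9]
opening: 0.855
```

```bash
python3 - <<'E'
from h import *
import pickle
p=cam('wrist','w4.png'); pickle.dump(p,open('w4.pkl','wb'))
print(env.state()['eef_pos'],env.state()['tcp_rot'])
print([(np.round(q['point'],1).tolist(),round(q['score'],2)) for q in env.tip_of('lid',p)])
M=np.array(p['world_to_cam']);print(-M[:3,:3].T@M[:3,3])
E
```

```text
[582.74489654 -84.14573702 148.83334316] [3.14119824e+00 9.77008104e-05 1.90745940e-03]
[([648.9, -81.6, -2.9], 0.77), ([743.9, 79.5, -3.0], 0.7), ([420.2, -98.7, -2.3], 0.56)]
[658.98226739 -82.97511622 319.26121907]
```

View pics/w4.png

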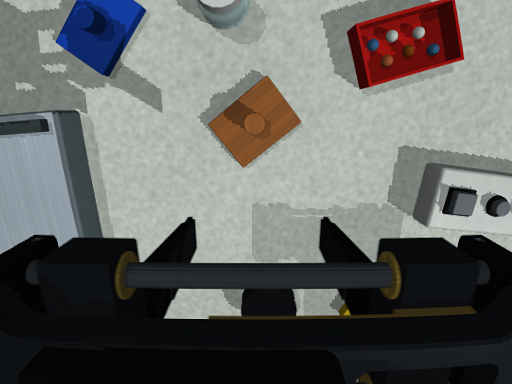

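```bash
python3 - <<'E'
from h import *
import pickle
from scipy.optimize import least_squares,minimize
p=pickle.load(open('w4.pkl','rb'))
a=p['pixels'].astype(int); b,g,r=a[...,0],a[...,1],a[...,2]
m=((r-b>45)&(r>80)|(r>1.6*b)&(r-b>25)); m[:70]=0;m[175:]=0;m[:,:200]=0;m[:,310:]=0
m=m.astype(np.uint8); m=cv2.morphologyEx(m,cv2.MORPH_CLOSE,np.ones((5,5)))
print(m.sum(), cv2.minAreaRect(cv2.findNonZero(m)))
def sil(x,y,yaw):
    c,s=np.cos(yaw),np.sin(yaw); P=[]
    for z in (0,14): 
        for u,v in((-30,-40),(30,-40),(30,40),(-30,40)): P.append((x+c*u-s*v,y+s*u+c*v,z))
    t=np.arange(0,6.28,.2); P+= [(x+11*np.cos(k),y+11*np.sin(k),38) for k in t]
    return P
def cost(q):
    P=proj(p,sil(q[0],q[1],q[2]/50)); 
    sc=8; im=np.zeros(m.shape,np.uint8)
    pts=np.round(P*16).astype(np.int32)
    im=np.zeros(m.shape,np.uint8)
    for s_ in (pts[:8],pts[8:]):
        cv2.fillConvexPoly(im,cv2.convexHull(s_),255,cv2.LINE_AA,4)
    return np.abs(im/255.-m).sum()
best=min((minimize(cost,[648,-82,y0*50],method='Nelder-Mead',options=dict(initial_simplex=[[645,-82,y0*50],[652,-80,y0*50],[648,-86,y0*50],[648,-82,(y0+.1)*50]])) for y0 in (.6,.7,.8)),key=lambda k:k.fun)
print(best.x[:2],best.x[2]/50,best.fun)
d=pickle.load(open('d0.pkl','rb'))
print('knob z38',onz(p,(255,123.5),38))
im=p['pixels'].copy()
P=proj(p,sil(best.x[0],best.x[1],best.x[2]/50))
for q in P: cv2.circle(im,tuple(int(v) for v in q.round()),1,(0,255,0),-1)
cv2.imwrite('pics/w4o.png',cv2.resize(im[60:180,190:320],None,fx=5,fy=5))
E
```

```text
4312 ((254.4512176513672, 121.43904113769531), (57.784297943115234, 76.68132019042969), 51.34019470214844)
[648.76533251 -79.47197412] 0.6777975838094231 247.29411764705884
knob z38 [649.36771641 -80.70755075  38.        ]
```

View pics/w4o.png

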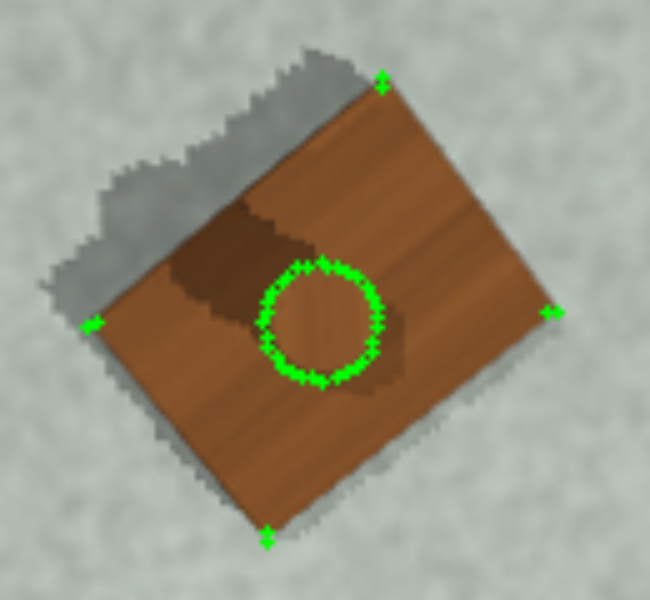

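drive_tool --increments '[[[0, 0, 0], [0, 0, -1]], [[0, 0, 0], [0, 0, -1]], [[0, 0, 0], [0, 0, -1]], [[0, 0, 0], [0, 0, -1]], [[0, 0, 0], [0, 0, -1]]]'

```text
t: 8.85
eef_pos: [582.7, -85.6, 148.7]
tcp_rot: [3.141, 0.0, 0.403]
ft_force: [1.1, 0.1, 0.2]
opening: 0.999
```

drive_tool --increments '[[[0, 0, 0], [0, 0, -1]], [[0, 0, 0], [0, 0, -1]], [[0, 0, 0], [0, 0, -1]], [[0, 0, 0.5], [0, 0, -0.45]], [[0.6, 0.4, 0.8], [0, 0, 0]]]'

```text
t: 9.27
eef_pos: [603.3, -84.1, 111.5]
tcp_rot: [3.14, -0.001, 0.677]
ft_force: [0.9, 0.4, -0.2]
opening: 0.999
```

drive_tool --increments '[[[0.6, 0.4, 0.7], [0, 0, 0]], [[0.6, 0.47, 0.6], [0, 0, 0]], [[0, 0, 0.3], [0, 0, 0]], [[0, 0, 0], [0, 0, 0]], [[0, 0, 0], [0, 0, 0]]]'

```text
t: 9.68
eef_pos: [647.8, -80.9, 61.5]
tcp_rot: [-3.14, 0.001, 0.676]
ft_force: [0.1, 0.3, 0.2]
opening: 1.001
```

drive_tool --increments '[[[0.05, 0, 0.5], [0, 0, 0]], [[0, 0, 0.5], [0, 0, 0]], [[0, 0, 0.35], [0, 0, 0]], [[0, 0, 0.05], [0, 0, 0]], [[0, 0, 0], [0, 0, 0]]]' --jaw 0

```text
t: 10.1
eef_pos: [649.5, -79.4, 20.2]
tcp_rot: [-3.141, 0.0, 0.676]
ft_force: [-0.2, -0.4, 0.2]
opening: 0.708
```

drive_tool --increments '[[[0, 0, 0.08], [0, 0, 0]], [[0, 0, 0], [0, 0, 0]], [[0, 0, 0], [0, 0, 0]], [[0, 0, 0], [0, 0, 0]], [[0, 0, 0], [0, 0, 0]]]' --jaw -1

```text
t: 10.52
eef_pos: [649.9, -79.1, 17.9]
tcp_rot: [3.141, -0.0, 0.677]
ft_force: [-0.2, 0.7, -0.3]
opening: 0.358
```

drive_tool --increments '[[[0, 0, 0], [0, 0, 0]], [[0, 0, 0], [0, 0, 0]], [[0, 0, 0], [0, 0, 0]], [[0, 0, 0], [0, 0, 0]], [[0, 0, 0], [0, 0, 0]]]'

```text
t: 10.93
eef_pos: [649.9, -79.1, 17.7]
tcp_rot: [3.141, -0.0, 0.677]
ft_force: [0.0, 0.6, 1.5]
opening: 0.219
```

drive_tool --increments '[[[0, 0, -0.2], [0, 0, 0]], [[0, 0, -0.6], [0, 0, 0]], [[0, 0, -0.9], [0, 0, 0]], [[0, 0, -0.9], [0, 0, 0.5]], [[0, 0, -0.9], [0, 0, 1]]]'

```text
t: 11.35
eef_pos: [649.6, -79.1, 123.8]
tcp_rot: [-3.141, 0.0, 0.556]
ft_force: [0.1, -0.4, -0.4]
opening: 0.225
```

drive_tool --increments '[[[0, 0, -0.2], [0, 0, 1]], [[0, 0, 0], [0, 0, 1]], [[0, 0, 0], [0, 0, 1]], [[0, 0, 0], [0, 0, 1]], [[0, 0, 0], [0, 0, 1]]]'

```text
t: 11.77
eef_pos: [649.8, -79.1, 128.9]
tcp_rot: [3.141, -0.0, 0.153]
ft_force: [0.3, -0.4, -0.8]
opening: 0.224
```

drive_tool --increments '[[[0, 0, 0], [0, 0, 1]], [[0, 0, 0], [0, 0, 0.95]], [[-0.5, -0.7, 0], [0, 0, 0]], [[-0.6, -0.9, 0], [0, 0, 0]], [[-0.6, -0.9, 0], [0, 0, 0]]]'

```text
t: 12.18
eef_pos: [598.0, -3.8, 128.5]
tcp_rot: [3.142, 0.0, -0.001]
ft_force: [0.3, 0.2, -0.5]
opening: 0.223
```

drive_tool --increments '[[[-0.1, -1, 0], [0, 0, 0]], [[-0.1, -1, 0], [0, 0, 0]], [[-0.1, -1, 0], [0, 0, 0]], [[-0.2, -1, 0], [0, 0, 0]], [[-0.2, -1, 0], [0, 0, 0]]]'

```text
t: 12.6
eef_pos: [577.3, 147.2, 128.8]
tcp_rot: [3.142, -0.0, 0.001]
ft_force: [0.7, -0.6, -0.1]
opening: 0.224
```

drive_tool --increments '[[[0, -0.7, 0], [0, 0, 0]], [[0, -0.3, 0], [0, 0, 0]], [[0, 0, 0], [0, 0, 0]]]'

```text
t: 12.85
eef_pos: [577.5, 177.4, 128.7]
tcp_rot: [-3.142, -0.0, 0.003]
ft_force: [0.2, 0.4, -0.7]
opening: 0.226
```

```bash
python3 - <<'E'
from h import *
import pickle
p=cam('wrist','w5.png'); s=cam('side'); pickle.dump((p,s),open('w5.pkl','wb'))
print(env.state()['eef_pos'],env.state()['tcp_rot'])
for c in (p,s):
  for t in('corner','engraver','lid'): print(t,[(np.round(q['point'],1).tolist(),round(q['score'],2)) for q in env.tip_of(t,c)])
cv2.imwrite('pics/s5.png',cv2.resize(s['pixels'][60:260,150:400],None,fx=3,fy=3,interpolation=cv2.INTER_CUBIC))
cv2.imwrite('pics/w5b.png',cv2.resize(p['pixels'],None,fx=1.5,fy=1.5,interpolation=cv2.INTER_CUBIC))
E
```

```text
[577.68866485 175.23651695 128.53099842] [3.14125699e+00 8.33209677e-05 1.07020493e-03]
corner [([637.7, 267.0, 49.0], 0.78)]
engraver [([563.2, 197.1, 2.0], 0.69)]
lid [([747.1, 77.5, -3.1], 0.91), ([579.6, 176.0, 109.0], 0.66)]
corner [([632.5, 265.8, 44.8], 0.61)]
engraver [([559.5, -394.8, 45.3], 0.65)]
lid [([580.1, 181.1, 110.7], 0.85), ([747.9, 77.8, -0.3], 0.8), ([570.1, -302.6, 49.7], 0.73)]
```

View pics/w5b.png

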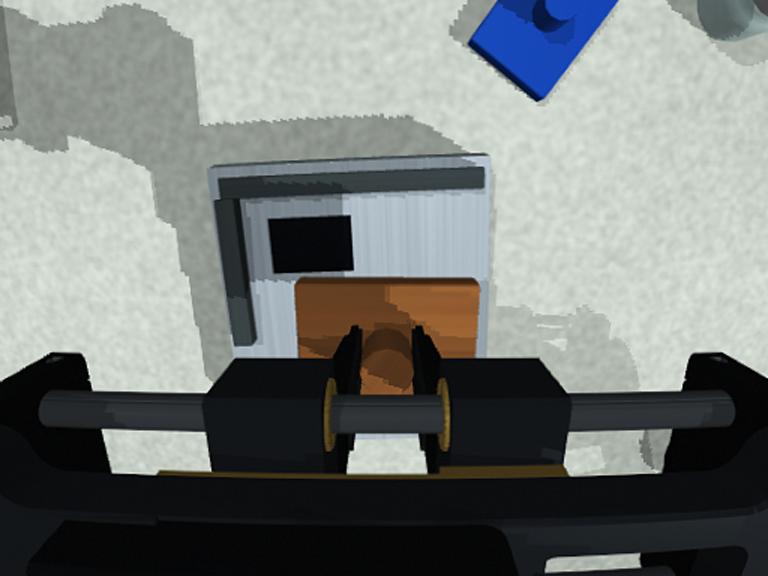

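View pics/s5.png

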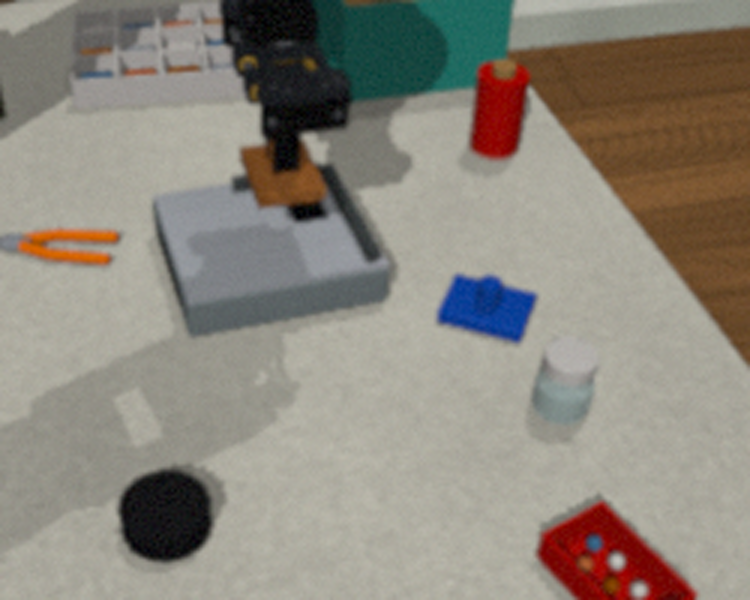

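```bash
python3 - <<'E'
from h import *
import pickle
p,s=pickle.load(open('w5.pkl','rb'))
q=lambda x,y,z:onz(p,(x/1.5,y/1.5),z).round(1)
print('bed ++',q(209,166,45),'bed +-',q(491,154,45))
print('long foot',q(250,200,45),q(484,190,45)); print('short foot',q(245,205,45),q(256,345,45))
print('window',q(268,218,45),q(350,215,45),q(353,268,45),q(272,273,45))
print('lid front top z~125?',q(298,281,125.5),q(477,280,125.5))
cv2.imwrite('pics/w5c.png',cv2.resize(p['pixels'][95:245,130:340],None,fx=3.8,fy=3.8,interpolation=cv2.INTER_CUBIC))
def T(u,v,z,c=(563,198),yw=.03): return (c[0]+np.cos(yw)*u-np.sin(yw)*v,c[1]+np.sin(yw)*u+np.cos(yw)*v,z)
from scipy.optimize import least_squares
obs=[((95,85,45),(209,166)),((95,-85,45),(491,154)),((75,60,45),(250,200)),((75,-85+20,45),(477,190.3)),((65,65,45),(246,214)),((-3,65,45),(256,345))]
f=lambda x:[ (proj(p,T(*a,c=x[:2],yw=x[2]))[0]*1.5-b) for a,b in obs]
r=least_squares(lambda x:np.concatenate([[d[0] if i in(0,1,4,5) else 0,d[1] if i in (0,1,2,3) else 0] for i,d in enumerate(f(x))]),[563,198,.03],x_scale=[1,1,.01])
print(r.x,r.fun.round(1)); print('home',T(45,25,45,r.x[:2],r.x[2]))
E
```

```text
bed ++ [656.6 281.3  45. ] bed +- [663.4 116.9  45. ]
long foot [636.7 258.3  45. ] [642.9 119.8  45. ]
short foot [633.8 261.6  45. ] [543.8 261.9  45. ]
window [626.  248.2  45. ] [627.8 198.9  45. ] [595.4 197.6  45. ] [592.1 248.   45. ]
lid front top z~125? [608.2 214.7 125.5] [608.9 138.7 125.5]
[5.64769791e+02 1.94966989e+02 4.26025021e-02] [-4.2  0.9  4.8  0.3  0.  -0.8  0.   0.2 -2.   0.   1.3  0. ]
home (np.float64(608.664219717007), np.float64(221.86083799232696), 45)
```

View pics/w5c.png

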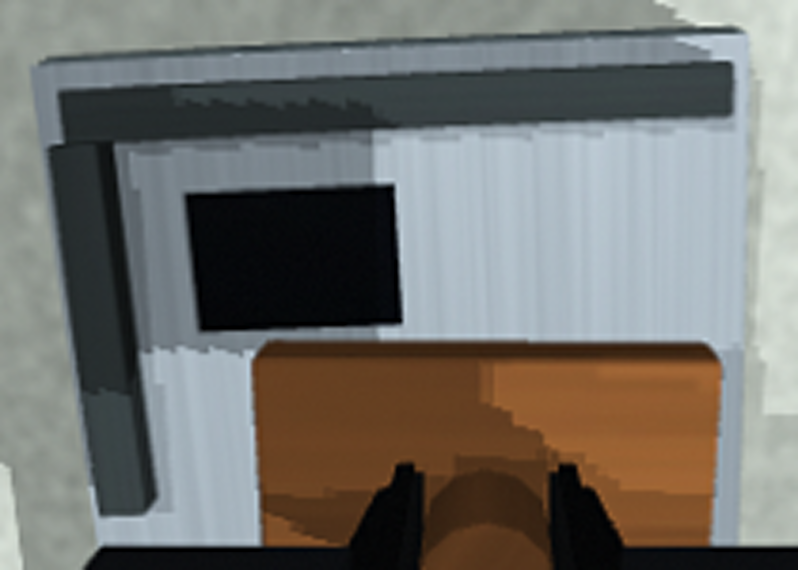

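drive_tool --increments '[[[0.1, -0.4, 0.3], [0, 0, -0.42]], [[0, 0, 0.6], [0, 0, 0]], [[0, 0, 0.6], [0, 0, 0]], [[0, 0, 0.3], [0, 0, 0]], [[0, 0, 0.1], [0, 0, 0]]]'

```text
t: 13.67
eef_pos: [580.0, 188.0, 69.5]
tcp_rot: [3.141, 0.003, 0.035]
ft_force: [-0.2, 0.5, -0.9]
opening: 0.222
```

drive_tool --increments '[[[0, 0, 0], [0, 0, 0]], [[0, 0, 0], [0, 0, 0]]]'

```text
t: 13.83
eef_pos: [581.0, 188.0, 71.9]
tcp_rot: [-3.142, -0.0, 0.035]
ft_force: [-0.6, 0.2, -0.4]
opening: 0.223
```

Above the bed by about 9 mm; lower gently.

drive_tool --increments '[[[0, 0, 0.1], [0, 0, 0]], [[0, 0, 0.1], [0, 0, 0]], [[0, 0, 0.05], [0, 0, 0]], [[0, 0, 0], [0, 0, 0]]]'

```text
t: 14.17
eef_pos: [580.6, 187.8, 63.9]
tcp_rot: [3.141, 0.0, 0.034]
ft_force: [0.4, -0.1, -0.3]
opening: 0.22
```

drive_tool --increments '[[[0, 0, 0.05], [0, 0, 0]], [[0, 0, 0], [0, 0, 0]], [[0, 0, 0], [0, 0, 0]]]'

```text
t: 14.42
eef_pos: [580.8, 187.8, 62.6]
tcp_rot: [3.142, -0.0, 0.034]
ft_force: [0.0, -1.0, 1.0]
opening: 0.223
```

drive_tool --increments '[[[0, 0, 0.03], [0, 0, 0]], [[0, 0, 0], [0, 0, 0]], [[0, 0, 0], [0, 0, 0]]]'

```text
t: 14.67
eef_pos: [580.8, 187.8, 62.6]
tcp_rot: [-3.142, -0.001, 0.034]
ft_force: [-1.4, -1.4, 10.2]
opening: 0.227
```

drive_tool --increments '[[[0, 0, -0.02], [0, 0, 0]], [[0.3, 0, 0], [0, 0, 0]], [[0.3, 0, 0], [0, 0, 0]], [[0, 0, 0], [0, 0, 0]], [[0, 0, 0], [0, 0, 0]]]'

```text
t: 15.08
eef_pos: [600.4, 188.5, 62.6]
tcp_rot: [-3.141, -0.003, 0.034]
ft_force: [2.6, -0.6, 5.4]
opening: 0.225
```

```bash
python3 - <<'E'
from h import *
import pickle
p=cam('wrist'); pickle.dump(p,open('w6.pkl','wb'))
cv2.imwrite('pics/w6.png',cv2.resize(p['pixels'][100:250,110:340],None,fx=3.4,fy=3.4,interpolation=cv2.INTER_CUBIC))
E
```

```text
(no output)
```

View pics/w6.png

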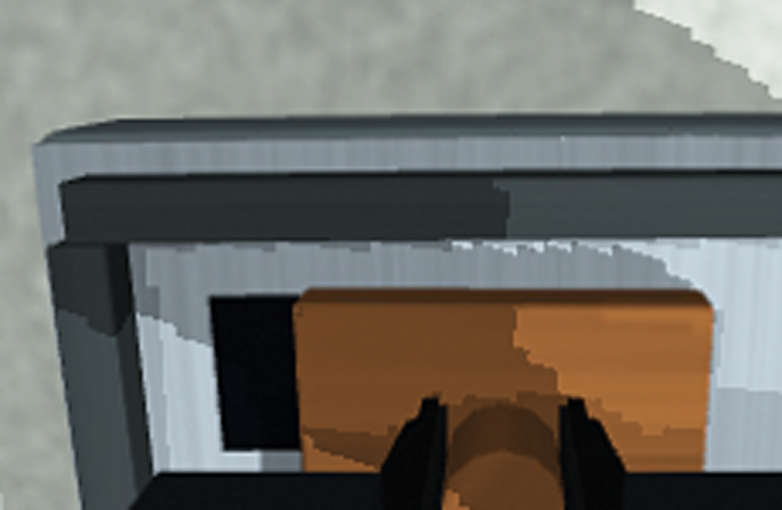

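drive_tool --increments '[[[0.15, 0, 0], [0, 0, -0.1]], [[0.05, 0, 0], [0, 0, 0]], [[0, 0, 0], [0, 0, 0]], [[0, 0, 0], [0, 0, 0]]]'

```text
t: 15.47
eef_pos: [605.1, 188.7, 62.6]
tcp_rot: [-3.142, -0.001, 0.042]
ft_force: [-0.7, -0.0, 7.2]
opening: 0.223
```

drive_tool --increments '[[[0.06, 0, -0.008], [0, 0, 0]], [[0.06, 0, 0], [0, 0, 0]], [[0, 0, 0], [0, 0, 0]], [[0, 0, 0], [0, 0, 0]]]'

```text
t: 15.8
eef_pos: [608.6, 188.8, 62.6]
tcp_rot: [3.142, -0.001, 0.042]
ft_force: [-1.6, 0.3, 5.0]
opening: 0.225
```

drive_tool --increments '[[[0.04, 0, 0], [0, 0, 0]], [[0.03, 0, 0], [0, 0, 0]], [[0, 0, 0], [0, 0, 0]], [[0, 0, 0], [0, 0, 0]]]'

```text
t: 16.13
eef_pos: [610.5, 188.9, 62.6]
tcp_rot: [3.142, -0.0, 0.042]
ft_force: [-1.9, -0.0, 6.9]
opening: 0.225
```

drive_tool --increments '[[[0.04, 0, 0], [0, 0, 0]], [[0, 0, 0], [0, 0, 0]], [[0, 0, 0], [0, 0, 0]]]'

```text
t: 16.38
eef_pos: [611.7, 189.0, 62.6]
tcp_rot: [3.142, -0.0, 0.042]
ft_force: [-2.2, 0.3, 5.4]
opening: 0.224
```

drive_tool --increments '[[[0.05, 0, 0], [0, 0, 0]], [[0, 0, 0], [0, 0, 0]], [[0, 0, 0], [0, 0, 0]]]'

```text
t: 16.63
eef_pos: [612.0, 188.9, 62.6]
tcp_rot: [3.141, 0.003, 0.042]
ft_force: [-8.0, -1.6, 10.7]
opening: 0.226
```

drive_tool --increments '[[[-0.02, -0.2, -0.015], [0, 0, 0]], [[0, -0.3, 0], [0, 0, 0]], [[0, -0.3, 0], [0, 0, 0]], [[0, 0, 0], [0, 0, 0]], [[0, 0, 0], [0, 0, 0]]]'

```text
t: 17.05
eef_pos: [611.0, 213.9, 62.6]
tcp_rot: [-3.141, 0.001, 0.043]
ft_force: [-4.4, 2.3, 3.8]
opening: 0.224
```

drive_tool --increments '[[[0, -0.1, 0], [0, 0, 0]], [[0, -0.06, 0], [0, 0, 0]], [[0, 0, 0], [0, 0, 0]], [[0, 0, 0], [0, 0, 0]]]'

```text
t: 17.38
eef_pos: [610.8, 217.6, 62.7]
tcp_rot: [3.141, 0.001, 0.042]
ft_force: [-5.5, -0.7, 3.6]
opening: 0.227
```

drive_tool --increments '[[[0, -0.06, 0], [0, 0, 0]], [[0, 0, 0], [0, 0, 0]], [[0, 0, 0], [0, 0, 0]]]'

```text
t: 17.63
eef_pos: [610.8, 219.2, 62.6]
tcp_rot: [3.141, 0.001, 0.042]
ft_force: [-4.7, -2.5, 3.8]
opening: 0.226
```

drive_tool --increments '[[[0, -0.06, 0], [0, 0, 0]], [[0, 0, 0], [0, 0, 0]], [[0, 0, 0], [0, 0, 0]]]'

```text
t: 17.88
eef_pos: [610.7, 221.0, 62.6]
tcp_rot: [3.141, 0.001, 0.042]
ft_force: [-4.8, -2.4, 3.3]
opening: 0.22
```

drive_tool --increments '[[[0, -0.06, 0], [0, 0, 0]], [[0, 0, 0], [0, 0, 0]], [[0, 0, 0], [0, 0, 0]]]'

```text
t: 18.13
eef_pos: [610.6, 222.7, 62.7]
tcp_rot: [3.141, 0.001, 0.042]
ft_force: [-4.4, -2.0, 3.2]
opening: 0.225
```

```bash
python3 - <<'E'
from h import *
p=cam('wrist')
cv2.imwrite('pics/w7.png',cv2.resize(p['pixels'][90:250,130:360],None,fx=3.4,fy=3.4,interpolation=cv2.INTER_CUBIC))
E
```

```text
(no output)
```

View pics/w7.png

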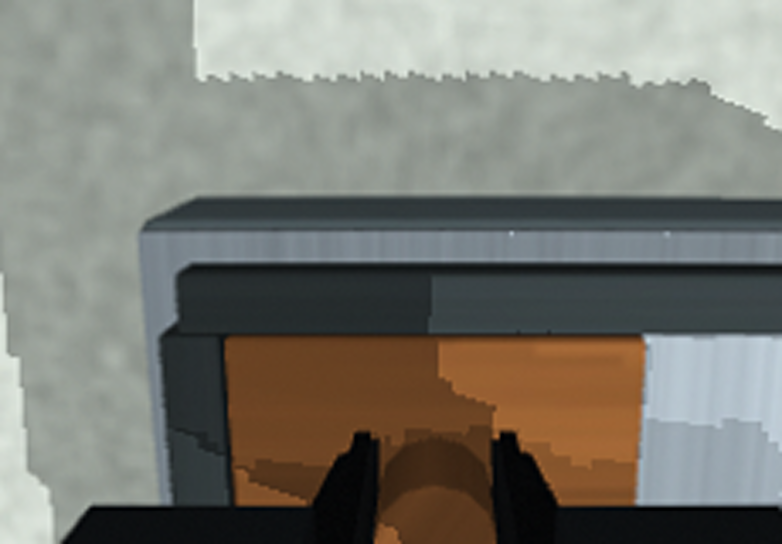

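The lid's long edge lies flush on the long stop (row 335); the short stop edge is at column ~225, almost touching. Continue in small steps.

drive_tool --increments '[[[0, -0.05, 0], [0, 0, 0]], [[0, 0, 0], [0, 0, 0]], [[0, 0, 0], [0, 0, 0]]]'

```text
t: 18.43
eef_pos: [610.6, 223.8, 62.7]
tcp_rot: [3.14, 0.001, 0.042]
ft_force: [-5.3, -5.5, 4.3]
opening: 0.226
```

drive_tool --increments '[[[0.02, -0.03, 0], [0, 0, 0]], [[0, 0, 0], [0, 0, 0]], [[0, 0, 0], [0, 0, 0]]]'

```text
t: 18.68
eef_pos: [610.6, 223.8, 62.7]
tcp_rot: [3.139, 0.003, 0.042]
ft_force: [-7.4, -11.5, 6.6]
opening: 0.223
```

drive_tool --increments '[[[0.03, -0.01, 0], [0, 0, 0]], [[0, 0, 0], [0, 0, 0]], [[0, 0, 0], [0, 0, 0]], [[0, 0, 0], [0, 0, 0]]]'

```text
t: 19.02
eef_pos: [610.6, 223.8, 62.7]
tcp_rot: [3.139, 0.005, 0.042]
ft_force: [-11.8, -13.1, 10.0]
opening: 0.227
```

drive_tool --increments '[[[0, 0, 0], [0, 0, 0]], [[0, 0, 0], [0, 0, 0]], [[0, 0, 0], [0, 0, 0]], [[0, 0, 0], [0, 0, 0]], [[0, 0, 0], [0, 0, 0]]]'

```text
t: 19.43
eef_pos: [610.6, 223.8, 62.6]
tcp_rot: [3.139, 0.005, 0.042]
ft_force: [-12.2, -13.3, 10.6]
opening: 0.228
```

```bash
python3 - <<'E'
from h import *
p=cam('wrist'); s=cam('side')
cv2.imwrite('pics/w8.png',cv2.resize(p['pixels'][90:250,130:360],None,fx=3.4,fy=3.4,interpolation=cv2.INTER_CUBIC))
cv2.imwrite('pics/s8.png',cv2.resize(s['pixels'][60:260,150:400],None,fx=3,fy=3,interpolation=cv2.INTER_CUBIC))
st=env.state();print(st['t'],st['ft_force'],st['eef_pos'],st['moment'],st['opening'])
E
```

```text
19.5333 [-11.60148577 -12.76334531   8.81700576] [610.58465325 223.83002018  62.65895426] [-2.30043799  2.09470041  0.04855848] 0.22746409354791383
```

View pics/w8.png

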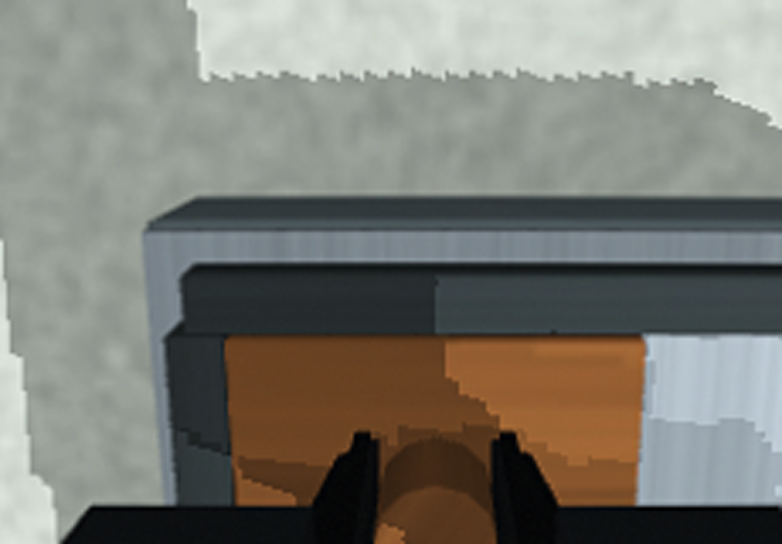

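View pics/s8.png

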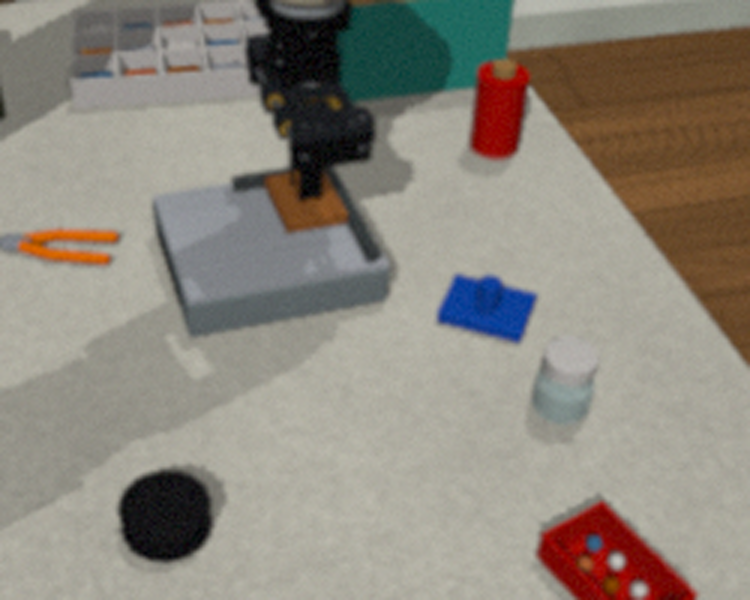

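The lid sits flush on both stops (long edge at row 335, short edge at column 228), with steady forces of about 12 N and 13 N. Nothing else has moved, so I'm handing in.

```bash
python3 - <<'E'
from h import *
print(env.job_done())
E
```

```text
the job is handed in; nothing more can be done
None
```

The engraver job was handed in at about 19.5 s of the 54 s allowed; no verdict was reported.

- **Keys:** I pressed the large round, square and small round keys in that order. Each went down to its hard stop, with the key top at about 42.2 mm, and the large round and square keys showed up again in later pictures. I did not check the small one afterwards.
- **Lid:** I gripped the wooden lid by its knob, not the blue or yellow look-alikes. I laid it flat on the bed, slid it along the long stop into the corner, and I'm still holding it there.
- **Last checks:** The steady push was about 12 N against the long stop, 13 N against the short stop and 9–10 N downwards. The wrist picture shows the lid flush on both stops. The spool, jar, tray and pliers were not touched.
- **What disagreed:**
  - The lid came to rest about 2 mm in x and y from the home position I had worked out from the pictures, within the stated camera accuracy.
  - My hand-picked triangulation put the key tops at about 38 mm. The trained networks and the contact force put them at about 47 mm, so I went by those.
  - The tool is tilted by about 0.005 rad under the push.

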